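# Refit the run knob of a bottle roller mixer and hold it pressed

### The arm

A 6-joint arm with a two-finger parallel gripper is mounted at the origin on the work surface. World frame = base frame: x ahead of the robot, y to its left, z up, the work surface at z = 0. Lengths are in mm, angles in rad, forces in N, time in s.
With the tool pointing down it reaches from about 375 to 925 mm from the base axis. Payload 5.7 kg.
Tool frame: the origin (TCP) lies on the mounting face of the last link; the fingertips stand 173 mm ahead of it and the grasp point (between the pads) lies 155 mm ahead of it; z points along the fingers, y is the line along which they close (so a half turn about z gives the same grasp; the last joint's range is limited). The gripper opens to 85 mm and grips with 20 to 120 N. Pads are 22 mm wide; open, the fingers measure 114 mm over their backs; the gripper's body (76 mm by 85 mm) begins 54 mm behind the grasp point. The pads swing forward as they close: fully open they stand 13 mm farther back than shut.
Start: joints at [1.111, 0.359, 1.51, -0, 1.272, -0.115], TCP at [202.805, 564.673, 404.667] pointing down, gripper open.
Joint ranges: [-2.97, 2.97], [-1.01, 2.36], [0.21, 2.38], [-0.96, 4.11], [0.2, 2.71], [-2.98, 2.98]. Speed limits (rad/s): [2.39, 2.39, 3.14, 3.14, 3.14, 3.14].

### API

Orientations are given as a rotation vector (axis times angle).
In Python, from cell import manip, camera, calibration, boxes_of, cut_out gives the robot as it stands.
- The arm moves only by the tool servo_tool, never from a script. Its arguments are lists of equal length, an entry for each row: "offset": the shift along the tool's x, y, z in mm, a list of three; "yaw": the turn about the tool's z in rad. In form: {"offset": [[x, y, z], ...], "yaw": [yaw, ...]}. A call has 1 to 8 rows; each row shifts and turns the commanded pose from where the row before left it, along the tool's axes as they then stand; what a row does not reach is not made up. A row lasts 1/8 s, in which the tool goes at most 62.5 mm and 10.7 degrees, less where a joint would pass 70% of its speed; a pose out of reach is approached as far as the arm can. A call is refused whole if a number of a shift passes 62.5 or a number of a turn 0.188, either way. A call with a gripper value outside its range is refused whole. "gripper" is the opening, from -1 (shut) to 1 (fully open), set as the call begins (left out, the last holds). The fingers move at their own pace and stop on an object; "squeeze" is the grip in N (left out, the last holds). Time passes only in rows, so rows that do not move let the fingers close. It gives the time, the measured TCP pose, the force, the opening and the grip force at its end, in the units of the state.
- manip.get_state(): the state, without advancing time (a new reading comes with each control period).
- camera(name): name is "scene" or "top"; returns the picture (480x640x3 uint8, red, green, blue); there is no depth.
- calibration(name): a dict with "K" (3x3 intrinsics, pixels), "rvec" (rotation vector, rad) and "tvec" (3), from world to camera coordinates, as OpenCV has them. Camera axes: x right, y down, z forward; pixel columns grow to the right and rows downward; lengths in mm; the calibration is good to about 2 mm. A picture is of the moment at which its call begins. calibration takes no time and is no camera call.
- manip.sign_off(): hands the job in; it is judged then, once.
Trained networks look in the newest picture that a camera, given by its name, has taken for a name from the list of things; names that differ only in an ending like _2 or _b are one class to them, and where a whole thing is asked for, a point or a joint stands for the part that bears it (a point fixed in the world has none). Each returns a list of dicts, best first, with "confidence" (0 to 1); they miss things now and then, are a little off and sometimes report something else, mostly with a low value. They report only what shows in the picture. A call takes as long as a camera call. They do not tell look-alikes from the thing itself.
- boxes_of(camera, label): "box" ([left, top, right, bottom] in pixels, round what is visible of it).
- cut_out(camera, label): "region" (480x640 bool, what is visible of it) and "box" ([left, top, right, bottom] in pixels, round what is visible of it).
The state is a dict: "clock": time; "joints": joint angles; "qd": joint speeds; "effort": joint torques, N m; "position": TCP position; "orientation": TCP orientation; "contact_force": force on the tool from outside, world axes, zero at the start; "torque": the same for the moment, N m; "finger_gap": finger opening in mm; "grasp_force": force on a finger pad.
Only numpy, scipy, OpenCV 4.12 (cv2) and the standard library are available. Lean on these libraries where they do the work, as an engineer would, in place of code of your own. Each camera call takes 0.05 s, during which the arm holds its last target. There are 200 camera calls.

### The job

The blue run knob has come off the bottle mixer: pick it up from the green mat, turn it so that the flat in its bore (on the pointer side) matches the flat of the brass D-shaft, and push it fully down onto the shaft until it sits on the shoulder. Then keep pressing until you feel the sprung shaft reach its stop, and finish like that: the program ends with the gripper still on the knob, holding the shaft pressed in (let go and it springs back). Leave the dropper bottle, the carton and the wrench on the mat where they are.

Things in the scene. Friction and masses are not known exactly. Their poses are not given: they have to be found in the camera images.
- knob_center (a point): Centre of the loose blue bar knob, 21 mm above its underside. 48 (its x) x 26 (y) x 42 mm high, about 60 g, upright on the 3 mm thick mat; grasp from above across the 26 mm. +x: the pointer, a white line on its top and +x end. Underside: D-shaped bore on the vertical axis, 26 mm deep, radius 9 mm, its flat 5 mm from the axis on the +x side: 1 mm clear of the shaft all round.
- shaft_tip (a point): Centre of the top of the upright brass D-shaft on the mixer, 107 mm above the table unpressed; moves with the shaft. Radius 8 mm, flat 4 mm from the axis; +x: the way the flat faces (red tick on the disc round the shaft). Top 3.5 mm tapered. Stiff to turn (0.2 N m). Knob turned wrong by over 0.25 rad: stays perched near the top.
- shoulder (a point): Centre of the top of the steel shoulder (radius 13.5 mm) on the shaft, 22 mm below its tip; moves with the shaft. Fully home, the knob's underside lies on it and the knob's centre is 1 mm below the shaft's tip.
- mixer: White bottle roller mixer, fixed. Origin on the table under the shaft; its console, 140 (x) x 220 (y) x 70 mm high, is centred there; a lower bed of rollers with two lying bottles (under 90 mm high) reaches from it to 240 mm in +x.
- run_shaft (a joint): How far the shaft is pressed straight down, m: 0 at rest, 0.008 at its stop. A spring pushes it back up: 5 N at the start, 10 N at the stop.
- bottle: Loose white dropper bottle with pink and blue label, 34 mm wide, 78 mm high, standing on the far part of the mat; origin under its centre. Leave it alone.
- carton: Loose white and pink carton, 100 x 30 x 25 mm, lying on the mat; origin under its centre. Leave it alone.
- wrench: Loose steel wrench, 130 mm long, lying on the mat. Leave it alone.
Mind the look-alikes: they are no part of the job. There is more than one size of the part that bears knob_center; the job needs the larger.

How it is judged:
By the outcome, as a careful person would: the job done as asked, in the order asked, and still so for the second after the job is handed in, while the arm keeps its last pose, push and grip.
It also fails if it takes over 38 s, if anything falls off the work surface, if the arm or the gripper's body presses on something with over 40 N, if the wrist force passes 120 N, or if a joint passes its speed limit or range.

## Working session

There is one attempt and no reset: what is moved stays moved. The work goes in short steps, Python scripts to look and compute and a tool call to move; the robot and the scene stay as the last step left them, time stands still between calls to the robot, and variables do not carry over. Pictures are saved under pics/ and viewed, at most 10 in all, crops included, and the job is handed in when it is done.

Besides the shell and the picture viewer there is one more tool, called after "Call:" as name([rows], argument=value, ...), one row to a line, values as JSON. servo_tool: Moves the arm, as the interface text tells. Its arguments: {"type":"object","properties":{"offset":{"type":"array"},"yaw":{"type":"array"},"gripper":{"type":"number"},"squeeze":{"type":"number"}},"required":["offset","yaw"]}

```bash
mkdir -p pics
cat > h.py <<'E'
import numpy as np, cv2
from cell import manip, camera, calibration, boxes_of, cut_out
def save(n,im): cv2.imwrite('pics/'+n,im[:,:,::-1])
def P(c):
    k=calibration(c); R=cv2.Rodrigues(np.array(k['rvec'],float))[0]
    return np.array(k['K'],float),R,np.array(k['tvec'],float).reshape(3)
def proj(c,X):
    K,R,t=P(c); q=(K@(R@np.atleast_2d(X).T+t[:,None])).T; return q[:,:2]/q[:,2:]
def onz(c,uv,z):
    K,R,t=P(c); C=-R.T@t; d=R.T@np.linalg.inv(K)@np.array([uv[0],uv[1],1.]); return C+d*(z-C[2])/d[2]
def tri(u1,u2,a='scene',b='top'):
    rows=[]
    for c,u in((a,u1),(b,u2)):
        K,R,t=P(c); M=K@np.c_[R,t]; rows+= [u[0]*M[2]-M[0],u[1]*M[2]-M[1]]
    A=np.array(rows); return np.linalg.lstsq(A[:,:3],-A[:,3],rcond=None)[0]
E
python3 - <<'E'
from h import *
for c in('scene','top'):
    im=camera(c); save(c+'0.png',im)
    for l in('knob_center','shaft_tip','shoulder','mixer'):
        print(c,l,[(np.round(b['box']).tolist(),round(b['confidence'],2)) for b in boxes_of(c,l)])
    K,R,t=P(c); print(c,-R.T@t,K[0,0])
s=manip.get_state(); print(s['clock'],s['orientation'],s['contact_force'])
E
```

```text
scene knob_center [([400.0, 255.0, 421.0, 292.0], 0.73), ([347.0, 342.0, 368.0, 362.0], 0.68), ([481.0, 259.0, 507.0, 312.0], 0.29)]
scene shaft_tip [([401.0, 254.0, 421.0, 290.0], 0.2)]
scene shoulder [([189.0, 205.0, 207.0, 220.0], 0.76), ([398.0, 297.0, 423.0, 336.0], 0.16)]
scene mixer [([79.0, 179.0, 272.0, 368.0], 0.88)]
scene [1084.87272856  176.57549583  811.53735404] 532.9912633164525
top knob_center [([279.0, 161.0, 295.0, 170.0], 0.71), ([250.0, 230.0, 268.0, 265.0], 0.64)]
top shaft_tip [([446.0, 232.0, 460.0, 242.0], 0.56)]
top shoulder [([180.0, 234.0, 201.0, 286.0], 0.52), ([446.0, 230.0, 462.0, 239.0], 0.49)]
top mixer [([391.0, 124.0, 509.0, 275.0], 0.73)]
top [ 439.61512007   20.09611598 1216.89989846] 572.1469194109607
0.5 [-5.38992583e-01 -3.09495144e+00  1.99600530e-04] [ 0.22269254  0.44813393 -0.95414019]
```

View pics/scene0.png

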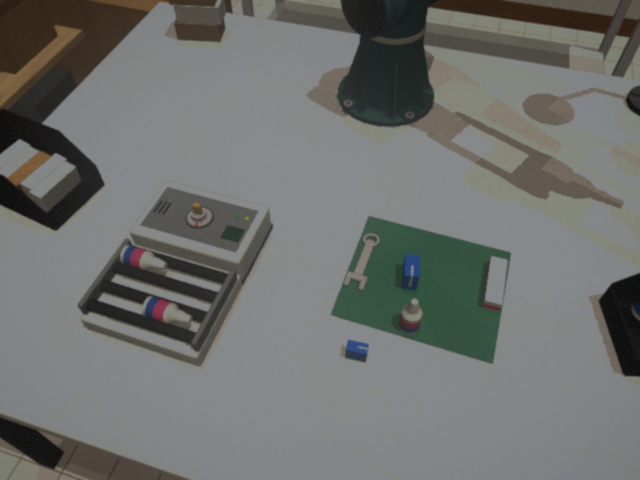

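View pics/top0.png

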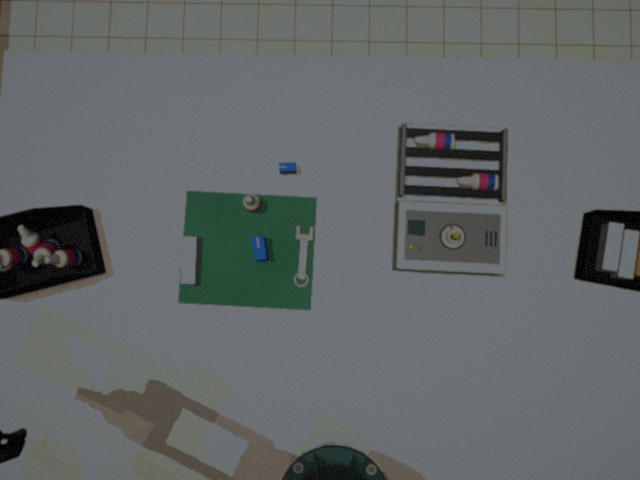

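The scene shows two blue knobs. One is on the green mat at scene (411,272), top (260,248). A smaller one is off the mat at scene (357,351), top (287,168). The mat one fits because it is larger and on the mat. The shaft is at scene (198,213), top (453,236). I'll confirm in an enlarged crop.

Run:
```python
from h import *
ims={c:cv2.imread(f'pics/{c}0.png') for c in('scene','top')}
def cr(c,u,v):
    a=cv2.resize(ims[c][v-22:v+23,u-30:u+30],(400,300),interpolation=cv2.INTER_CUBIC); return cv2.convertScaleAbs(a,alpha=1.5)
save('crop1.png',np.vstack([np.hstack([cr('scene',411,272),cr('top',260,248)]),np.hstack([cr('scene',198,213),cr('top',453,236)])])[:,:,::-1])
for c in('scene','top'):
    camera(c)
    for r in cut_out(c,'knob_center'):
        ys,xs=np.nonzero(r['region']); print(c,round(r['confidence'],2),r['region'].sum(),xs.mean(),ys.mean(),cv2.minAreaRect(np.c_[xs,ys].astype(np.float32)))
```

```text
scene 0.93 389 356.31619537275066 350.7223650385604 ((356.0, 351.0000305175781), (21.700664520263672, 18.741485595703125), 9.462322235107422)
scene 0.79 588 409.6156462585034 272.20238095238096 ((409.5, 272.0), (36.0, 17.0), 90.0)
top 0.72 137 287.0 168.0 ((287.00006103515625, 168.0), (9.23464584350586, 14.485719680786133), 84.80557250976562)
```

View pics/crop1.png

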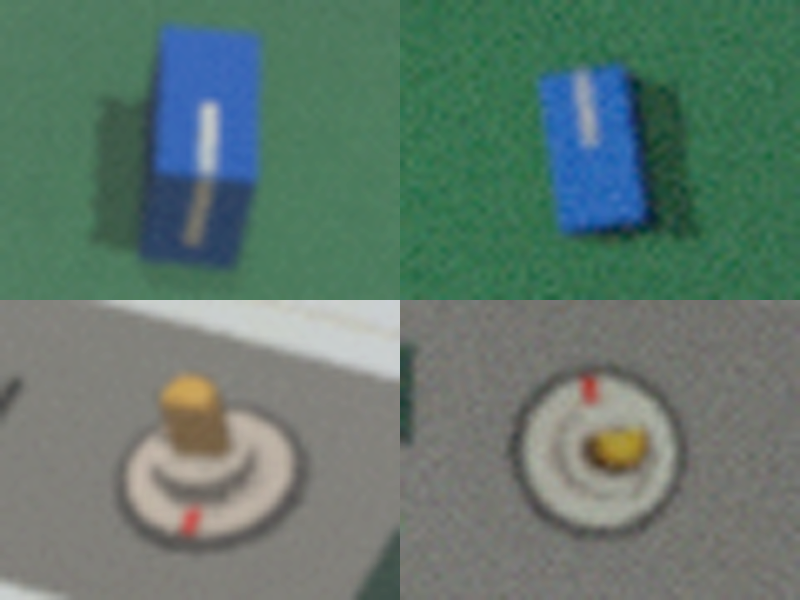

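The crop confirms the large knob (pointer line towards image-up in top, about +x). The shaft's red tick also points that way. Next I'll fit both from the corner and tick pixels.

Run:
```python
from h import *
from scipy.optimize import least_squares
o={'sk':(411,272),'tk':(260,248),'ss':(198,213),'ts':(453,236)}
def px(k,p): return np.array([o[k][0]-30+(p[0]+.5)/6.6667-.5,o[k][1]-22+(p[1]+.5)/6.6667-.5])
# corners: scene TL,TR,BR,BL ; top TL,TR,BR,BL
S=np.array([px('sk',p) for p in((163,25),(262,35),(256,183),(157,175))])
T=np.array([px('tk',p) for p in((140,73),(225,65),(244,228),(160,235))])
# model corner (+x=front): top TL=(+x,+y),TR=(+x,-y),BR=(-x,-y),BL=(-x,+y); scene: bottom=+x, right=+y
m={'FL':(24,13),'FR':(24,-13),'BR':(-24,-13),'BL':(-24,13)}
def cor(p,n):
    c,s=np.cos(p[3]),np.sin(p[3]); return np.array([[p[0]+c*m[i][0]-s*m[i][1],p[1]+s*m[i][0]+c*m[i][1],p[2]] for i in n])
f=lambda p: np.r_[(proj('scene',cor(p,['BR','BL','FL','FR']))-S).ravel(),(proj('top',cor(p,['FL','FR','BR','BL']))-T).ravel()]
x0=np.r_[onz('top',T.mean(0),45),0]
r=least_squares(f,x0); print('knob top',r.x.round(3),'rms',np.sqrt((r.fun**2).mean())); print(r.fun.round(1))
def tick(c,k):
    im=cv2.imread(f'pics/{c}0.png').astype(float); u,v=o[k]; w=np.zeros(im.shape[:2])
    a=im[v-22:v+23,u-30:u+30]; e=a[:,:,2]-np.maximum(a[:,:,1],a[:,:,0])*1.0
    e[e<35]=0
    ys,xs=np.mgrid[v-22:v+23,u-30:u+30]
    p=px(k,(191,222) if c=='scene' else (190,90)); e[np.hypot(xs-p[0],ys-p[1])>4]=0
    return np.array([(xs*e).sum(),(ys*e).sum()])/e.sum(),p
ts,p1=tick('scene','ss'); tt,p2=tick('top','ts'); print(ts,p1,tt,p2)
cs,ct=px('ss',(212,178)),px('ts',(199.5,149.5))
print('disc',tri(cs,ct),'tick',tri(ts,tt))
for z in(70,74): 
    for c,a,b in(('scene',cs,ts),('top',ct,tt)):
        A,B=onz(c,a,z),onz(c,b,z); print(z,c,A.round(1),B.round(1),np.arctan2(*(B-A)[1::-1]).round(3))
print('tip',tri(px('ss',(190,92)),px('ts',(222,144))))
```

```text
knob top [5.15282e+02 1.64556e+02 4.26230e+01 1.57000e-01] rms 0.5270587853654939
[-0.2  0.1 -0.5  0.3 -0.5  0.  -0.6 -0.5 -0.4  1.  -0.6  0.4 -0.5 -0.9
 -0.5 -0.3]
[196.05522682 223.56015779] [196.22485638 223.87483313] [450.97345133 226.96165192] [451.07485713 227.07493213]
disc [ 545.11159054 -228.29121472   70.56264558] tick [ 563.1101676  -224.94744292   74.28126207]
70 scene [ 544.5 -227.5   70. ] [ 560.  -226.8   70. ] 0.046
70 top [ 545.6 -229.3   70. ] [ 563.8 -226.3   70. ] 0.166
74 scene [ 547.4 -225.3   74. ] [ 562.8 -224.6   74. ] 0.046
74 top [ 545.2 -228.5   74. ] [ 563.3 -225.4   74. ] 0.166
tip [ 543.89272254 -227.90300144  104.57958822]
```

Call:
servo_tool([
  [-48,-30,0],
  [-48,-30,0],
  [-48,-30,0],
  [-48,-30,0],
  [-48,-30,0],
  [-48,-30,0],
  [-48,-30,0],
  [-48,-30,0],
], yaw=[0,0,0,0,0,0,0,0], gripper=1)

```text
clock: 1.7
position: [484.1, 207.4, 405.0]
orientation: [0.539, 3.094, 0.001]
contact_force: [1.0, 1.1, 0.2]
finger_gap: 85.3
grasp_force: 0.0
```

Call:
servo_tool([
  [-45,-31,0],
  [0,0,40],
  [0,0,40],
  [0,0,40],
  [0,0,0],
], yaw=[0,-0.167,-0.167,-0.167,0])

```text
clock: 2.33
position: [513.5, 164.2, 282.3]
orientation: [0.242, -3.126, 0.001]
contact_force: [-0.8, 0.2, 0.2]
finger_gap: 85.6
grasp_force: 0.0
```

```bash
cat >> h.py <<'E'
from scipy.spatial.transform import Rotation as Ro
def go(x,y,z,ang):
    """ang: desired world angle of tool y; prints remaining offset in tool axes (now) and yaw"""
    s=manip.get_state(); R=Ro.from_rotvec(s['orientation']).as_matrix(); d=np.array([x,y,z])-s['position']
    a=np.arctan2(R[1,1],R[0,1]); w=-((ang-a+np.pi)%(2*np.pi)-np.pi)
    # offset in axes after the yaw
    R2=R@Ro.from_rotvec([0,0,w]).as_matrix()
    print('t',s['clock'],'pos',np.round(s['position'],1),'yang',round(a,3),'F',np.round(s['contact_force'],1),'gap',s['finger_gap'],'grip',s['grasp_force'])
    print('tilt',np.round(R[:,2],4),'off now-axes',np.round(R.T@d,1),'post-yaw axes',np.round(R2.T@d,1),'yaw',round(w,3))
E
python3 - <<'E'
from h import *
go(515.3,164.6,186,np.pi/2+.157)
# ring fit
for c,k,z in(('scene',(198,213),72),('top',(453,236),72)):
    im=cv2.imread(f'pics/{c}0.png'); g=cv2.cvtColor(im,cv2.COLOR_BGR2GRAY).astype(np.float32)
    best=[]
    gb=cv2.GaussianBlur(g,(0,0),.7)
    from scipy.optimize import minimize
    from scipy.ndimage import map_coordinates
    th=np.linspace(0,2*np.pi,120,endpoint=False)
    def f(p):
        q=proj(c,np.c_[p[0]+p[2]*np.cos(th),p[1]+p[2]*np.sin(th),0*th+z]); return map_coordinates(gb,[q[:,1],q[:,0]],order=1).mean()
    for x in np.arange(538,553,1.):
        for y in np.arange(-235,-219,1.):
            for r in np.arange(19,29,.5): best.append((f((x,y,r)),x,y,r))
    best.sort(); b=minimize(f,best[0][1:],method='Nelder-Mead'); print(c,b.x,b.fun,best[:2])
    t=onz(c,{'scene':(196.06,223.56),'top':(450.97,226.96)}[c],z); print(t,np.arctan2(t[1]-b.x[1],t[0]-b.x[0]))
E
```

```text
t 2.325 pos [513.5 164.2 282.3] yang 1.725 F [-0.8  0.2  0.2] gap 85.61205512326575 grip 0.0
tilt [-0.0064 -0.0013 -1.    ] off now-axes [-2.5  0.1 96.3] post-yaw axes [-2.5  0.1 96.3] yaw -0.002Traceback (most recent call last):
  File "<stdin>", line 15, in <module>
  File "<stdin>", line 12, in f
  File "h.py", line 8, in proj
    K,R,t=P(c); q=(K@(R@np.atleast_2d(X).T+t[:,None])).T; return q[:,:2]/q[:,2:]
          ~^^^
  File "h.py", line 5, in P
    k=calibration(c); R=cv2.Rodrigues(np.array(k['rvec'],float))[0]
ValueError: time passes only in moves, steps and waits
```

Call:
servo_tool([
  [-2,0,30],
  [0,0,30],
  [0,0,20],
  [0,0,16],
  [0,0,0],
  [0,0,0],
], yaw=[0,0,0,0,0,0])

```text
clock: 3.08
position: [517.5, 165.1, 189.7]
orientation: [-0.244, 3.131, 0.0]
contact_force: [0.4, -0.9, 1.1]
finger_gap: 85.3
grasp_force: 0.0
```

```bash
sed -i 's/^def P(c):/import functools\n@functools.lru_cache\ndef P(c):/' h.py
python3 - <<'E'
from h import *
from scipy.optimize import minimize
from scipy.ndimage import map_coordinates
go(515.3,164.6,186,np.pi/2+.157)
save('scene1.png',cv2.resize(camera('scene')[190:350,310:530],(800,582)))
th=np.linspace(0,2*np.pi,120,endpoint=False); z=72
for c in('scene','top'):
    gb=cv2.GaussianBlur(cv2.imread(f'pics/{c}0.png',0).astype(np.float32),(0,0),.7)
    def f(p):
        q=proj(c,np.c_[p[0]+p[2]*np.cos(th),p[1]+p[2]*np.sin(th),0*th+z]); return map_coordinates(gb,[q[:,1],q[:,0]],order=1).mean()
    best=sorted((f((x,y,r)),x,y,r) for x in np.arange(539,552,1.) for y in np.arange(-235,-220,1.) for r in np.arange(20,28,1.))
    b=minimize(f,best[0][1:],method='Nelder-Mead'); t=onz(c,{'scene':(196.06,223.56),'top':(450.97,226.96)}[c],z)
    print(c,b.x,b.fun,t,np.arctan2(t[1]-b.x[1],t[0]-b.x[0]))
E
```

```text
t 3.075 pos [517.5 165.1 189.7] yang 1.726 F [ 0.4 -0.9  1.1] gap 85.28200990643784 grip 0.0
tilt [ 1.5e-03  2.0e-04 -1.0e+00] off now-axes [ 2.3 -0.1  3.7] post-yaw axes [ 2.3 -0.1  3.7] yaw -0.002
scene [ 544.85166391 -227.37318561   25.5207024 ] 73.19117736816406 [ 561.38859265 -225.65465362   72.        ] 0.10354917407596491
top [ 544.67132646 -228.77126776   25.43669241] 64.23762512207031 [ 563.54102729 -225.85485871   72.        ] 0.15334183710986413
```

View pics/scene1.png

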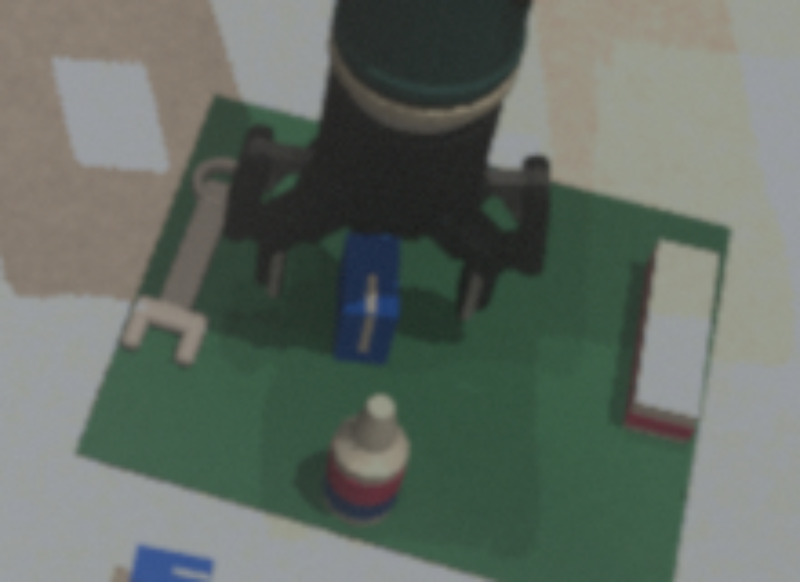

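The fingers straddle the knob, clear of bottle, wrench and carton (knob at crop (368,300)). Closing.

Call:
servo_tool([
  [2,0,4],
  [0,0,0],
  [0,0,0],
], yaw=[0,0,0])

```text
clock: 3.5
position: [514.9, 164.6, 184.8]
orientation: [-0.245, 3.132, -0.0]
contact_force: [-0.3, -0.9, -0.1]
finger_gap: 85.8
grasp_force: 0.0
```

Call:
servo_tool([
  [0,0,0],
  [0,0,0],
  [0,0,0],
  [0,0,0],
  [0,0,0],
  [0,0,0],
  [0,0,0],
  [0,0,0],
], yaw=[0,0,0,0,0,0,0,0], gripper=-1, squeeze=70)

```text
clock: 4.5
position: [515.1, 164.6, 184.9]
orientation: [-0.245, 3.132, -0.0]
contact_force: [-0.2, 0.3, 5.0]
finger_gap: 25.0
grasp_force: 68.7
```

Run:
```python
from h import *
go(544.8,-228.1,330,np.pi/2+.14)
```

```text
t 4.5 pos [515.1 164.6 184.9] yang 1.727 F [-0.2  0.3  5. ] gap 24.994733764178587 grip 68.70802849531174
tilt [ 4.e-04  0.e+00 -1.e+00] off now-axes [  31.7 -392.6 -145.1] post-yaw axes [  25.3 -393.  -145.1] yaw 0.016
```

Call:
servo_tool([
  [0,0,-30],
  [0,0,-57],
  [0,0,-57],
  [3,-40,0],
  [4,-50,0],
  [4,-50,0],
  [4,-50,0],
  [4,-50,0],
], yaw=[0,0,0,0,0,0,0,0])

```text
clock: 5.5
position: [533.1, -76.9, 328.2]
orientation: [0.245, -3.131, -0.001]
contact_force: [0.7, -0.6, -0.5]
finger_gap: 25.2
grasp_force: 68.7
```

Call:
servo_tool([
  [4,-50,0],
  [4,-50,0],
  [4,-40,0],
  [0,-12,0],
  [0,0,0],
  [0,0,0],
  [0,0,0],
], yaw=[0,0,0,0,0.016,0,0])

```text
clock: 6.38
position: [545.2, -226.1, 328.6]
orientation: [0.222, -3.133, -0.001]
contact_force: [0.5, 0.2, -0.5]
finger_gap: 25.2
grasp_force: 68.9
```

Run:
```python
from h import *
go(544.8,-228.1,290,np.pi/2+.14)
a=camera('scene'); b=camera('top'); save('s2.png',a); save('t2.png',b)
save('crop2.png',np.hstack([cv2.resize(a[130:250,140:240],(400,480),interpolation=cv2.INTER_CUBIC),cv2.resize(b[175:295,400:500],(400,480),interpolation=cv2.INTER_CUBIC)]))
```

```text
t 6.375 pos [ 545.2 -226.1  328.6] yang 1.712 F [ 0.5  0.2 -0.5] gap 25.247714232197634 grip 68.85063797235489
tilt [-6.e-04  5.e-04 -1.e+00] off now-axes [ 0.7 -2.  38.6] post-yaw axes [ 0.7 -2.  38.6] yaw 0.002
```

View pics/crop2.png

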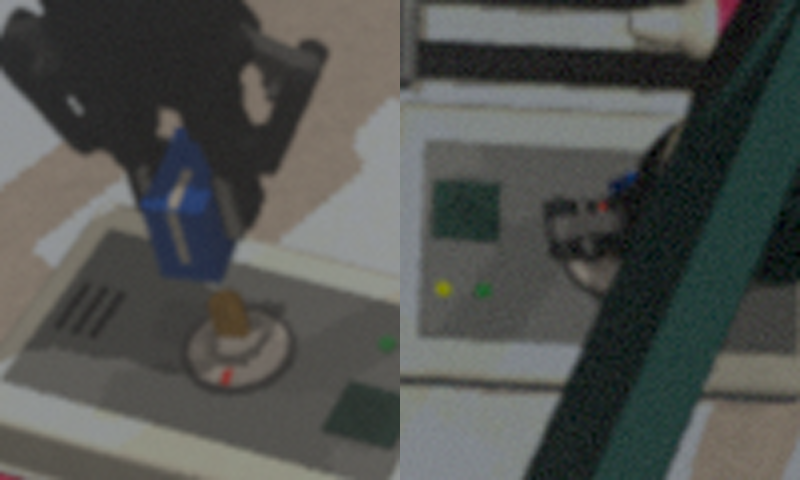

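The scene view shows the knob held above the shaft: front-face corners at crop (143,208), (208,212), (225,282), (162,278), and the tip near (228,297). In the top view the arm hides it. I'll check the predicted corners against these.

Run:
```python
from h import *
s=manip.get_state(); R=Ro.from_rotvec(s['orientation']).as_matrix(); p=s['position']; fx=-R[:,0]
fy=-R[:,1]*-1
zc=p[2]-160.9
def cr(X): q=proj('scene',X); return (q-[140,130]+.5)*4-.5
c=np.array([p[0],p[1],zc])
for d in(-3,0,3):
    C=c+d*fx
    print(d,cr(np.array([C+24*fx+sy*13*R[:,1]+[0,0,sz] for sz in(21,-21) for sy in(-1,1)])).round(0).tolist())
print('shaft tip centre (crop)',cr([[544.8-1.5,-228.1,107]]), 'tick',cr([[562.5,-225.6,72]]),'ring',cr([[544.8,-228.1,72]]))
```

```text
-3 [[141.0, 198.0], [202.0, 205.0], [163.0, 268.0], [222.0, 275.0]]
0 [[139.0, 203.0], [200.0, 210.0], [161.0, 273.0], [220.0, 280.0]]
3 [[136.0, 208.0], [198.0, 216.0], [158.0, 278.0], [218.0, 285.0]]
shaft tip centre (crop) [[223.62344905 294.19859081]] tick [[224.78312067 377.56832938]] ring [[236.62083721 347.94809679]]
```

Call:
servo_tool([
  [0.5,-1.7,12],
  [0,0,15],
  [0,0,9],
  [0,0,0],
  [0,0,0],
], yaw=[0,0,0,0,0])

```text
clock: 7.1
position: [545.2, -229.3, 292.7]
orientation: [-0.22, 3.134, -0.0]
contact_force: [0.5, -0.3, -0.2]
finger_gap: 25.0
grasp_force: 68.8
```

Call:
servo_tool([
  [0,0,2],
  [0,0,2],
  [0,0,1],
  [0,0,1],
  [0,0,0],
  [0,0,0],
], yaw=[0,0,0,0,0,0])

```text
clock: 7.85
position: [545.1, -229.2, 286.7]
orientation: [0.22, -3.134, 0.0]
contact_force: [-0.8, 0.8, -0.2]
finger_gap: 25.2
grasp_force: 68.8
```

Run:
```python
from h import *
go(545,-227.8,267.9-22,np.pi/2+.14); print(manip.get_state()['torque'])
```

```text
t 7.85 pos [ 545.1 -229.2  286.7] yang 1.711 F [-0.8  0.8 -0.2] gap 25.201717003979105 grip 68.84715557098389
tilt [-1.e-04 -1.e-04 -1.e+00] off now-axes [-0.1  1.4 40.8] post-yaw axes [-0.1  1.4 40.8] yaw 0.0
[ 0.03425795 -0.00307938  0.02427709]
```

Call:
servo_tool([
  [0,1.2,0],
  [0,0,1.5],
  [0,0,1.5],
  [0,0,1],
  [0,0,0],
], yaw=[0,0,0,0,0])

```text
clock: 8.48
position: [544.8, -228.0, 282.6]
orientation: [0.22, -3.134, -0.0]
contact_force: [0.3, 0.4, -0.1]
finger_gap: 25.7
grasp_force: 68.8
```

Call:
servo_tool([
  [0,0,1],
  [0,0,1],
  [0,0,1],
  [0,0,0],
], yaw=[0,0,0,0])

```text
clock: 8.98
position: [544.9, -228.0, 279.6]
orientation: [0.22, -3.134, -0.0]
contact_force: [-0.1, -0.0, -1.1]
finger_gap: 25.0
grasp_force: 68.8
```

Call:
servo_tool([
  [0,0,2],
  [0,0,2],
  [0,0,2],
  [0,0,2],
  [0,0,0],
  [0,0,0],
], yaw=[0,0,0,0,0,0])

```text
clock: 9.72
position: [544.8, -228.0, 271.6]
orientation: [0.22, -3.134, -0.0]
contact_force: [-0.3, 0.2, -2.3]
finger_gap: 25.4
grasp_force: 68.8
```

Call:
servo_tool([
  [0,0,1.5],
  [0,0,1.5],
  [0,0,1],
  [0,0,1],
  [0,0,0],
  [0,0,0],
], yaw=[0,0,0,0,0,0])

```text
clock: 10.48
position: [544.9, -228.0, 266.9]
orientation: [0.22, -3.134, 0.0]
contact_force: [-1.6, 1.2, 2.2]
finger_gap: 24.9
grasp_force: 69.1
```

Close to the shoulder. Now pressing in small steps, watching the force.

Call:
servo_tool([
  [0,0,1],
  [0,0,1],
  [0,0,0],
  [0,0,0],
], yaw=[0,0,0,0])

```text
clock: 10.98
position: [544.9, -228.0, 264.8]
orientation: [0.22, -3.134, 0.0]
contact_force: [-2.1, 1.0, 3.4]
finger_gap: 25.1
grasp_force: 69.3
```

Call:
servo_tool([
  [0,0,1],
  [0,0,1],
  [0,0,1],
  [0,0,0],
  [0,0,0],
], yaw=[0,0,0,0,0])

```text
clock: 11.6
position: [544.9, -228.0, 261.8]
orientation: [0.22, -3.134, 0.0]
contact_force: [-2.5, 2.0, 6.8]
finger_gap: 24.9
grasp_force: 69.5
```

Call:
servo_tool([
  [0,0,1],
  [0,0,1],
  [0,0,0],
  [0,0,0],
], yaw=[0,0,0,0])

```text
clock: 12.1
position: [544.9, -228.0, 260.0]
orientation: [-0.22, 3.134, -0.0]
contact_force: [-2.6, 2.3, 7.4]
finger_gap: 25.2
grasp_force: 69.7
```

Call:
servo_tool([
  [0,0,1],
  [0,0,0.5],
  [0,0,0],
  [0,0,0],
], yaw=[0,0,0,0])

```text
clock: 12.6
position: [544.9, -227.9, 258.8]
orientation: [-0.22, 3.134, -0.0]
contact_force: [-3.6, 2.5, 8.8]
finger_gap: 25.1
grasp_force: 70.2
```

Call:
servo_tool([
  [0,0,0.5],
  [0,0,0.5],
  [0,0,0],
  [0,0,0],
], yaw=[0,0,0,0])

```text
clock: 13.1
position: [544.8, -228.0, 258.7]
orientation: [-0.22, 3.133, -0.001]
contact_force: [-6.7, 4.0, 17.7]
finger_gap: 25.0
grasp_force: 71.2
```

Call:
servo_tool([
  [0.3,0.2,0.5],
  [0,0,0],
  [0,0,0],
  [0,0,0],
], yaw=[0,0,0,0])

```text
clock: 13.6
position: [544.7, -227.9, 258.7]
orientation: [-0.22, 3.133, -0.001]
contact_force: [-5.5, 3.0, 19.5]
finger_gap: 25.2
grasp_force: 71.6
```

Run:
```python
from h import *
go(545,-227.8,258.9,np.pi/2+.14); print(manip.get_state()['torque'])
a=camera('scene'); save('s3.png',a); save('crop3.png',cv2.resize(a[150:260,130:270],(760,597),interpolation=cv2.INTER_CUBIC))
```

```text
t 13.6 pos [ 544.7 -227.9  258.7] yang 1.711 F [-5.5  3.  19.5] gap 25.176114581135764 grip 71.60946875810623
tilt [ 1.2e-03 -8.0e-04 -1.0e+00] off now-axes [-0.3  0.1 -0.2] post-yaw axes [-0.3  0.1 -0.2] yaw 0.0
[0.65068009 1.02740374 0.01176537]
```

View pics/crop3.png

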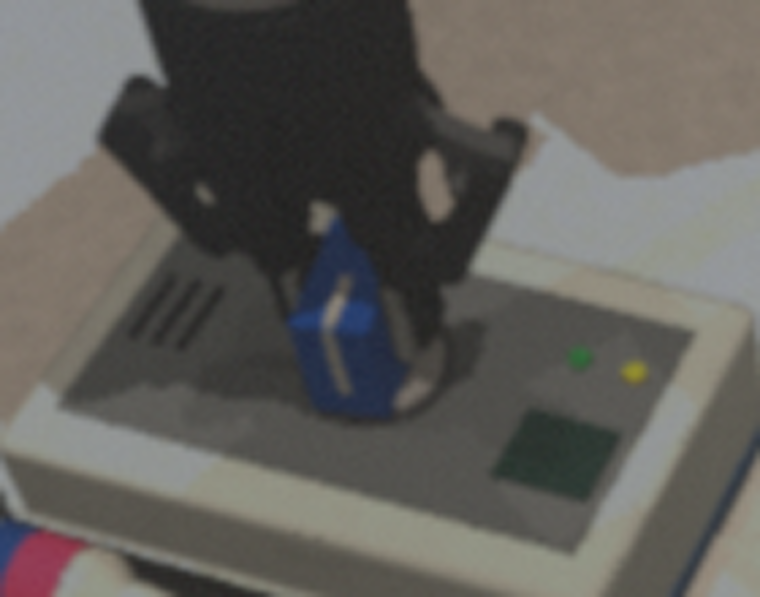

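The picture shows the knob down on the disc at crop (350,360). One more small push will confirm the stop is solid.

Call:
servo_tool([
  [0,0,0.6],
  [0,0,0],
  [0,0,0],
  [0,0,0],
  [0,0,0],
  [0,0,0],
], yaw=[0,0,0,0,0,0])

```text
clock: 14.4
position: [544.7, -227.9, 258.6]
orientation: [-0.22, 3.133, -0.002]
contact_force: [-7.8, 3.4, 23.9]
finger_gap: 25.3
grasp_force: 72.3
```

```bash
python3 -c "
from cell import manip
print(manip.sign_off())"
```

```text
the job is handed in; nothing more can be done
None
```

I handed the job in at about 14.4 s of the 38 s limit: the large blue knob is fully down on the D-shaft and the gripper is still holding it against the shaft's stop at about 24 N; the sign-off gave no verdict.

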